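Lock the vial carousel with its bar

ROBOT

A 6-joint arm with a two-finger parallel gripper is mounted at the origin on a cart in front of the work surface, level with it; the furniture and walls round the work are solid. World frame = base frame: x ahead of the robot, y to its left, z up, the work surface at z = 0. Lengths are in m, angles in rad, forces in N, time in s.
With the tool pointing down it reaches from about 0.2 to 0.875 m from the base axis. Payload 3.4 kg.
Tool frame: the origin (TCP) lies between the finger pads; the fingertips stand 25 mm ahead of it and the grasp point (between the pads) lies 6 mm ahead of it (robot.tip_extent is the distance from the TCP to the fingertips, in m); x points along the fingers, y is the direction in which the jaws open and shut, and the axes are right-handed (so a half turn about x gives the same grasp; the last joint's range is limited). The gripper opens to 94 mm and grips with 3 to 60 N. Pads are 16 mm wide; open, the fingers measure 119 mm over their backs; the gripper's body (75 mm by 177 mm) begins 78 mm behind the grasp point.
Start: joints at [-1.343, 0.276, 1.505, -0, 1.361, -0.121], TCP at [0.197, -0.54, 0.23] pointing down, gripper open.
Joint ranges: [-2.89, 2.89], [-0.75, 2.08], [0.22, 2.7], [-1.18, 4.32], [0.11, 2.71], [-2.7, 2.7]. Speed limits (rad/s): [2.57, 2.57, 3.14, 3.14, 3.14, 3.14].

INTERFACE

Orientations are given as a unit quaternion [w, x, y, z].
In Python, from plant import robot gives the robot as it stands.
- The arm moves only by the shell command python3 -m handwheel 'ROWS' [OPENING] [FORCE]. ROWS is text: rows parted by semicolons, each of 6 numbers parted by spaces: the shift along the tool's x, y, z in cm, then the turn, a rotation vector about the tool's x, y, z in rad. In form: tx ty tz rx ry rz; .... A call has 1 to 12 rows; each row is the pose to reach, as a shift and turn from the pose commanded when the call began, along the tool's axes at that moment; what a row does not reach only later rows make up. A row lasts 1/8 s, in which the tool goes at most 62.5 mm and 10.7 degrees, less where a joint would pass 70% of its speed; a pose out of reach is approached as far as the arm can. A call with a gripper value outside its range is refused whole. OPENING is the closure in counts, from 0 (fully open) to 255 (shut), set as the call begins (- or left out, the last holds). The fingers move at their own pace and stop on an object; FORCE is the grip in N (left out, the last holds). Time passes only in rows, so rows that repeat a pose let the fingers close. It gives the time, the measured TCP pose, the force and the opening at its end, in the units of the state.
- robot.get_obs(): the state, without advancing time (a new reading comes with each control period).
- robot.snapshot(name): name is "scene" or "side" or "wrist"; returns the picture (400x640x3 uint8, red, green, blue); there is no depth.
- robot.camera_info(name): a dict with "intrinsics" (3x3 intrinsics, pixels), "R" (3x3) and "t" (3): a world point X has camera coordinates R X + t. Camera axes: x right, y down, z forward; pixel columns grow to the right and rows downward; lengths in m; the calibration is good to about 2 mm. A picture is of the moment at which its call begins: read the wrist's pose just before it. camera_info takes no time and is no camera call; for the wrist camera it gives the pose at the moment of the call.
- robot.sign_off(): hands the job in, once; it reports no verdict.
The state is a dict: "clock": time; "q": joint angles; "joint_vel": joint speeds; "tau": joint torques, N m; "position": TCP position; "tool_rot": TCP orientation; "wrist_force": force on the tool from outside, world axes, zero at the start; "torque": the same for the moment, N m; "gripper_width": finger opening in m.
Only numpy, scipy, OpenCV 4.12 (cv2) and the standard library are available. Lean on these libraries where they do the work, as an engineer would, in place of code of your own. Each camera call takes 0.05 s, during which the arm holds its last target.

TASK

Lock the little vial carousel: with the fingertips, push its red peg round until the slot across the white disc lines up with the steel bar, then push the bar by its orange tab straight through the slot until the tab is fully home against the guide. Do not lift the bar, do not disturb the other things on the bench, and take the hand away when it is locked.

Things in the scene. Friction and masses are not known exactly. Their poses are not given: they have to be found in the camera images.
- lock_base: Locking unit, screwed to the bench: grey round foot, 104 mm across, under the disc; a grey bed 38 mm wide, 19 mm high runs back to 240 mm behind the disc's axis, with low dark lips to z = 24 mm; a keeper (cheeks 17 mm apart, tops 34 mm) stands 48 to 70 mm ahead of the axis. Origin: on the bench under the axis. x: along the bed, the way the bar is pushed to lock; z up.
- guide_rear (a point): Middle between the rear ends of the two aluminium guide cheeks on the bed, 85 mm behind the disc's axis, 35 mm above the bench (level with the cheeks' tops; screw heads to 37 mm). The cheeks reach from here forward to 48 mm behind the axis, 14 mm apart, 34 mm over all. The front of the orange tab stops here when the bar is home. x: push direction.
- slot (a point): Centre of the disc's top, on its vertical axis, 30 mm above the bench; turns with the disc. Disc: white, 84 mm across, four black vial wells in its top. A slot 16 mm wide, 12 mm deep, with a dark floor and mouths widened to 24 mm, runs right across through the axis, the same either way round: the disc may end at either of two places half a turn apart. x: along the slot.
- peg_top (a point): Top of the red round peg on the disc, 64 mm above the bench. The peg stands upright on the disc's top (which is at 30 mm), 28 mm from the axis, at right angles to the slot (along the disc's +y); 13 mm thick, its knob (top 12 mm) 15 mm thick. Turned by pushing it sideways along its circle with about 2 to 3 N; the disc stays where it is left.
- disc (a joint): Angle of the disc in the locking unit, counterclockwise seen from above, rad. 0 and 3.14: the slot lies along the bar (peg to the left, or to the right, of the bar seen in the push direction). 1.57: slot crosswise, peg on the guide's side. It starts between 0.5 and 2.64 and can turn from -0.6 to 3.74.
- bar: The loose steel bar with its orange tab: 10 mm wide, 12 mm high, lying on the bed (underside 19 mm above the bench) in an open-topped guide that holds it only sideways, 2 mm play each side. Origin: under the bar at the front face of the tab; x along the bar, towards its tip, the push direction. 147 mm from this face to the tip.
- bar_tip (a point): Middle of the front end of the bar, 2 mm behind the very tip, which points at the disc; the last 8 mm or so are narrowed to 5 mm. At the start it is 51 to 69 mm short of the disc's axis; fully home it is 60 mm past the axis, in the keeper. x: push direction.
- bar_tab (a point): Middle of the rear face of the orange tab on the bar's tail, the face to push on. Tab: 8 mm thick along the bar, 30 mm wide, from 26 to 62 mm above the bench; this point is 44 mm above the bench. x: push direction. The bar slides with about 1 N; home is when the front of the tab meets the rear ends of the guide cheeks, 111 to 129 mm further on than at the start.
- stopper: Loose red rubber stopper, 29 mm across, 25 mm high, beside the bed; origin at the centre of its underside. Leave alone.
- weighing_bottle: Loose small glass bottle with lid, 35 mm across, 65 mm high, beyond the keeper; origin at the centre of its underside. Leave alone.
- petri_dish: Loose covered glass dish, 65 mm across, 15 mm high, behind the unit; origin at the centre of its underside. Leave alone.
- kcl_bottle: Loose white bottle with a blue cap, 46 mm across, 92 mm high, on the left; origin at the centre of its underside. Leave alone.
- ph_strips: Loose small box of test strips, 26 x 60 x 45 mm, behind the unit; origin at the centre of its underside. Leave alone.
- conical_flask: Loose conical flask with amber contents, 83 mm across, 130 mm high, on the right; origin at the centre of its underside. Leave alone.

How it is judged:
On the way, in this order (a step that is already met when the one before it is completed fails the run):
1. the slot has been turned into line with the bar while the bar is still outside the disc (angle between the x axis of slot and the x axis of lock_base, either way round below 0.25 rad and x of bar_tip in the frame of lock_base below -0.036 m), for 0.1 s.
2. the bar has been pushed through the slot, home to the guide (x of bar_tip in the frame of lock_base above 0.055 m), for 0.1 s.
At the end, for the whole second after the job is handed in: The bar lies through the disc's slot and in the keeper, flat on its bed, its tab within 5 mm of the guide cheeks (tip more than 55 mm past the disc's axis), the slot within 0.15 rad of the bar, and everything at rest (x of bar_tip in the frame of lock_base above 0.055 m and y of bar_tip in the frame of lock_base between -0.008 and 0.008 m and z of bar_tip in the frame of lock_base below 0.029 m and angle between the x axis of slot and the x axis of lock_base, either way round below 0.15 rad and z of bar_tab in the frame of lock_base below 0.048 m and linear speed of bar below 0.02 m/s); the robot touches nothing.
It fails at once if the bar was lifted (more than 8 mm) or carried out of its guide (z of bar_tip in the frame of lock_base above 0.033 m or z of bar_tab in the frame of lock_base above 0.052 m).
It fails at once if something else on the bench was moved more than 15 mm (distance of any of stopper, weighing_bottle, petri_dish, kcl_bottle, ph_strips, conical_flask from where it was at the start of the episode above 0.015 m).
It also fails if it takes over 51 s, if anything falls off the work surface, if the arm or the gripper's body presses on something with over 40 N, if the wrist force passes 120 N, or if a joint passes its speed limit or range.

## Working session

There is one attempt and no reset: what is moved stays moved. The work goes in short steps, Python scripts to look and compute and a shell command to move; the robot and the scene stay as the last step left them, time stands still between calls to the robot, and variables do not carry over. Pictures are saved under pics/ and viewed, and the job is handed in when it is done.

```bash
ls; mkdir -p pics; python3 - <<'E'
from plant import robot
import cv2
o=robot.get_obs()
for k in o: print(k,o[k])
for n in("scene","side","wrist"):
    i=robot.camera_info(n);print(n,i)
    cv2.imwrite(f"pics/{n}0.png",robot.snapshot(n)[:,:,::-1])
E
```

```text
pics
clock 0.0
q [-1.34300650e+00  2.76602649e-01  1.50610360e+00 -2.97165854e-05
  1.36069917e+00 -1.21024404e-01]
joint_vel [ 0.00114072 -0.0005936  -0.00103785  0.00021493 -0.0010322   0.00108004]
tau [-7.58481801e-04 -4.04593277e+01 -2.37233180e+01  7.00639724e-02
  3.42784217e-02 -1.43056564e-04]
position [ 0.19638005 -0.53987716  0.22961211]
tool_rot [-0.12206286 -0.69633456 -0.12334176  0.69642347]
wrist_force [ 0.25546171  0.23093916 -0.01817464]
torque [ 0.02873912 -0.01217642 -0.00075032]
gripper_width 0.09421285169021604
scene {'intrinsics': array([[501.40036566,   0.        , 329.84239327],
       [  0.        , 501.40036566, 192.8852565 ],
       [  0.        ,   0.        ,   1.        ]]), 'R': array([[-0.45329208, -0.89128535,  0.01169205],
       [-0.53727352,  0.26273442, -0.80144107],
       [ 0.71124079, -0.36956872, -0.59795945]]), 't': array([0.19775067, 0.38305489, 1.30680854])}
side {'intrinsics': array([[441.3783899 ,   0.        , 320.65668763],
       [  0.        , 441.3783899 , 197.55221795],
       [  0.        ,   0.        ,   1.        ]]), 'R': array([[-0.93171046, -0.36255757, -0.02162446],
       [-0.19631647,  0.55280277, -0.80985736],
       [ 0.30557398, -0.75030734, -0.58622815]]), 't': array([0.52318674, 0.17725801, 1.20807531])}
wrist {'intrinsics': array([[302.79261154,   0.        , 319.02320972],
       [  0.        , 302.79261154, 198.75926127],
       [  0.        ,   0.        ,   1.        ]]), 'R': array([[ 0.34184219, -0.93975393, -0.00254219],
       [-0.91379651, -0.33302901,  0.23252446],
       [-0.21936239, -0.07716363, -0.97258723]]), 't': array([-0.57319346, -0.02537662,  0.39001868])}
```

View pics/scene0.png

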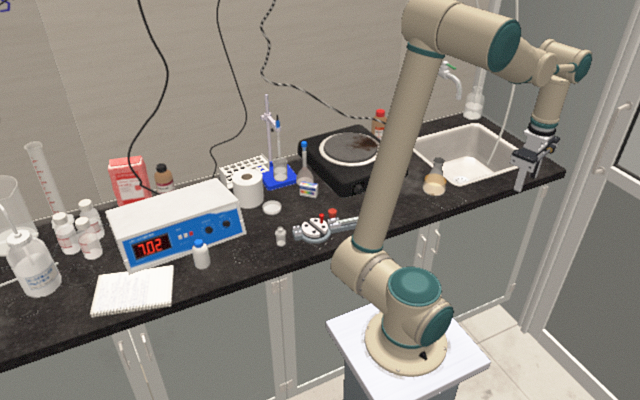

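View pics/side0.png

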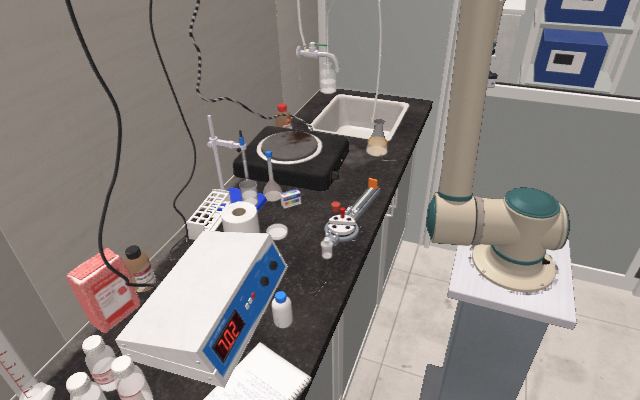

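View pics/wrist0.png

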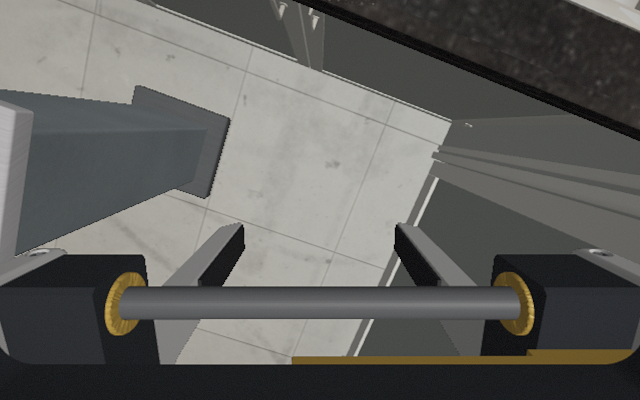

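The scene and side views show the unit in the middle of the bench, with the disc at about (342,226) and the tab at about (373,183) in the side view. Next I'll zoom in on it.

```bash
cat > h.py <<'E'
import numpy as np, cv2
from scipy.spatial.transform import Rotation as Rn
def ray(ci,u,v,z):
    K,R,t=ci["intrinsics"],np.array(ci["R"]),np.array(ci["t"])
    d=R.T@np.linalg.inv(K)@np.array([u,v,1.]);c=-R.T@t
    return c+d*(z-c[2])/d[2]
def proj(ci,X):
    p=ci["intrinsics"]@(np.array(ci["R"])@np.array(X)+ci["t"]);return p[:2]/p[2]
def crop(img,x0,y0,x1,y1,s,name):
    cv2.imwrite(name,cv2.resize(img[y0:y1,x0:x1],None,fx=s,fy=s,interpolation=cv2.INTER_CUBIC))
E
python3 - <<'E'
from h import *
a=cv2.imread("pics/scene0.png");crop(a,260,180,380,260,6.6,"pics/sc_c.png")
a=cv2.imread("pics/side0.png");crop(a,300,165,400,265,6,"pics/si_c.png")
from plant import robot
ci=robot.camera_info("side")
print("disc",ray(ci,342,226,.03),"tab",ray(ci,373,183,.062))
E
```

```text
disc [0.47601146 0.04423291 0.03      ] tab [ 0.44034981 -0.15844102  0.062     ]
```

View pics/sc_c.png

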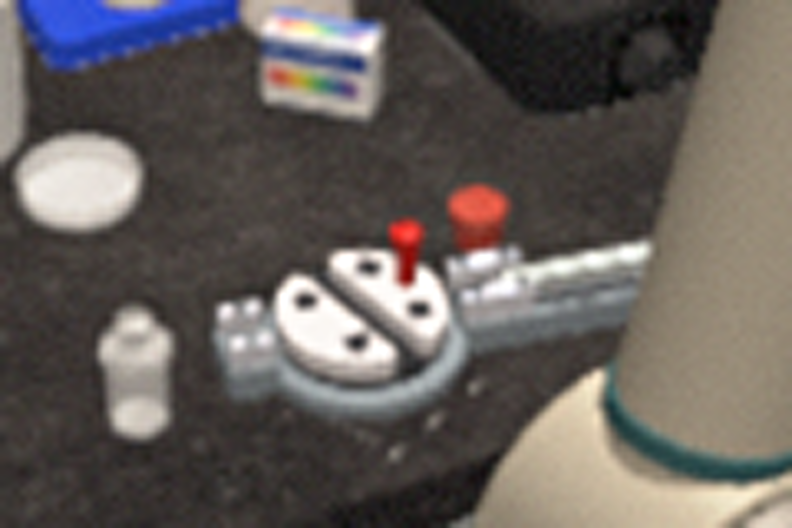

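View pics/si_c.png

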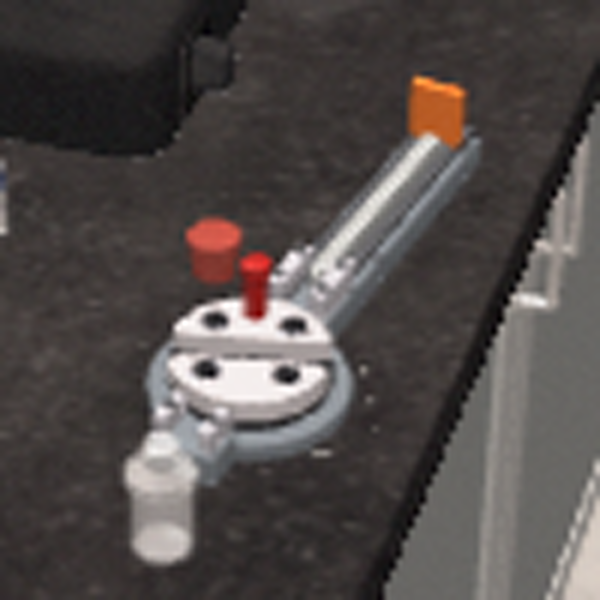

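The side crop shows the peg top at (343,208), the tab top at (373,179) and the disc centre at about (342,224). The slot lies crosswise, with the peg on the guide's side. I'll work out rough positions, then look from above with the wrist camera.

```bash
python3 - <<'E'
from h import *
from plant import robot
ci=robot.camera_info("side");cs=robot.camera_info("scene")
print("disc",ray(ci,342,223.7,.03),"tab",ray(ci,373,179,.062),"peg",ray(ci,342.8,208,.064))
print("sc disc",ray(cs,260+362/6.6,180+315/6.6,.03),"peg",ray(cs,260+406/6.6,180+228/6.6,.064))
print("flask",ray(ci,376,152,.0),"stopper",ray(ci,300+215/6,165+275/6,0),"kcl",ray(ci,283,325,0))
o=robot.get_obs();R=Rn.from_quat(o["tool_rot"],scalar_first=True).as_matrix();print(R.round(3))
w=robot.camera_info("wrist");c=-np.array(w["R"]).T@w["t"];print("cam in tool",R.T@(c-o["position"]), (np.array(w["R"])@R).round(3))
E
```

```text
disc [0.4794982  0.03411829 0.03      ] tab [ 0.4467192  -0.18097657  0.062     ] peg [0.488003  0.0028283 0.064    ]
sc disc [0.47612396 0.03429687 0.03      ] peg [0.48950347 0.00385651 0.064     ]
flask [ 0.51005769 -0.45835996  0.        ] stopper [ 5.30934554e-01 -5.52572717e-02  1.11022302e-16] kcl [0.49947636 0.40769125 0.        ]
[[-0.     0.342 -0.94 ]
 [ 0.001 -0.94  -0.342]
 [-1.    -0.001 -0.   ]]
cam in tool [-0.15405414 -0.00061778 -0.06603847] [[ 0.001  1.    -0.   ]
 [-0.233  0.     0.973]
 [ 0.973 -0.001  0.233]]
```

```bash
python3 -m handwheel '2 -12 -12 0 0 0; 4 -24 -24 0 0 0; 7 -36.3 -34.9 0 0 0; 7 -36.3 -34.9 0 0 0; 7 -36.3 -34.9 0 0 0; 7 -36.3 -34.9 0 0 0; 7 -36.3 -34.9 0 0 0; 7 -36.3 -34.9 0 0 0; 7 -36.3 -34.9 0 0 0; 7 -36.3 -34.9 0 0 0; 7 -36.3 -34.9 0 0 0; 7 -36.3 -34.9 0 0 0' 255 20
python3 - <<'E'
from plant import robot
import cv2,pickle
ci=robot.camera_info("wrist");cv2.imwrite("pics/w1.png",robot.snapshot("wrist")[:,:,::-1]);pickle.dump(ci,open("w1.pkl","wb"))
print(robot.get_obs()["position"])
E
```

```text
clock: 1.65
position: [0.4002, -0.0815, 0.1606]
tool_rot: [0.122, 0.697, 0.122, -0.696]
wrist_force: [-0.3, -0.1, -0.2]
gripper_width: 0.0009
[ 0.40023968 -0.08130828  0.16061874]
```

View pics/w1.png

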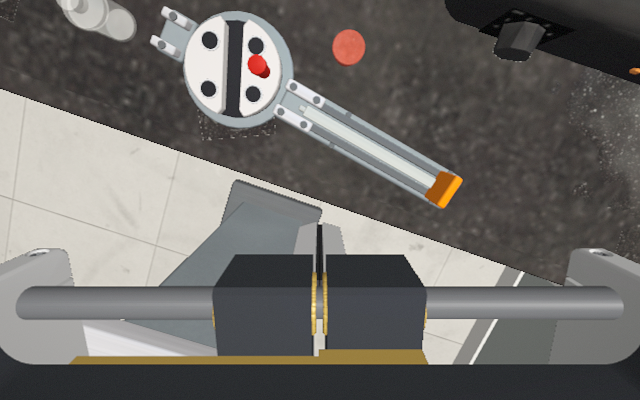

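The wrist view shows the disc centre near (232,67), the slot near-vertical in the image, the peg top at (257,65), the tab around (445,190) and the stopper at (348,46). I'll zoom in for exact pixels.

```bash
python3 - <<'E'
from h import *
a=cv2.imread("pics/w1.png");crop(a,150,0,350,150,4,"pics/w1a.png");crop(a,400,150,480,220,8,"pics/w1b.png")
E
```

```text
(no output)
```

View pics/w1a.png

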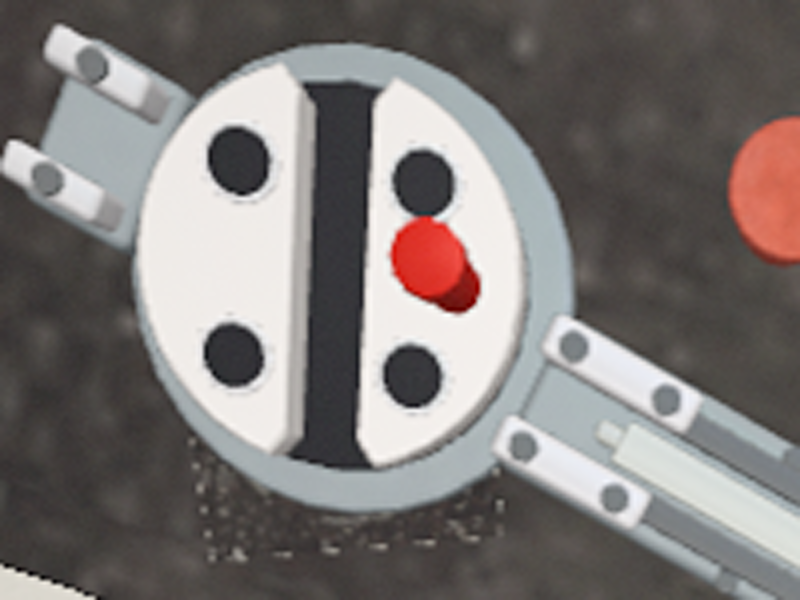

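View pics/w1b.png

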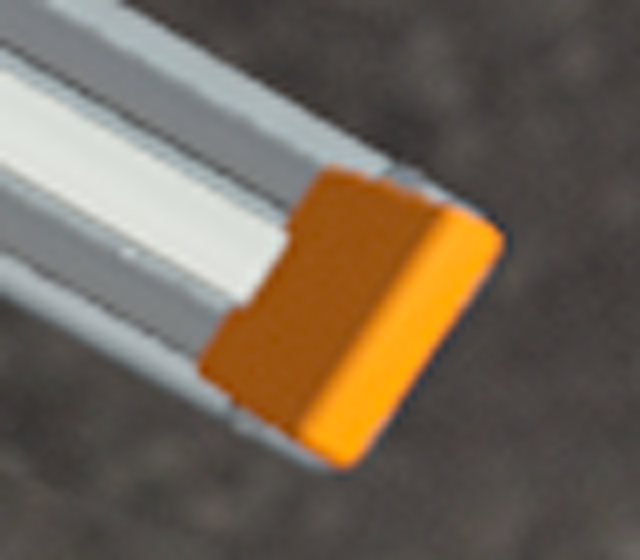

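```bash
python3 - <<'E'
from h import *
import pickle
ci=pickle.load(open("w1.pkl","rb"))
f=lambda x,y,z:ray(ci,150+x/4,y/4,z)[:2]
g=lambda x,y,z:ray(ci,400+x/8,150+y/8,z)[:2]
w=[f(238,160,.03),f(422,183,.03),f(412,376,.03),f(233,355,.03)]
C=np.mean(w,0);print("disc",C,[np.linalg.norm(p-C).round(4) for p in w])
peg=f(428,257,.064);d=peg-C;print("peg",peg,np.linalg.norm(d),np.degrees(np.arctan2(d[1],d[0])))
s=f(340,85,.018)-f(334,465,.018);print("slot ang",np.degrees(np.arctan2(s[1],s[0])))
ga=(f(573,346,.037)+f(522,446,.037))/2;gb=(f(667,400,.037)+f(616,498,.037))/2
kp=(f(92,64,.036)+f(47,179,.036))/2
tr=g(425,350,.062);tf=g(368,320,.062)
print("guide",ga,gb,"keeper",kp,"tab rear",tr,"front",tf)
for p in(ga,gb,kp,tr,tf):
    v=p-C;print(np.linalg.norm(v),np.degrees(np.arctan2(v[1],v[0])))
v=kp-tr;print("u",np.degrees(np.arctan2(v[1],v[0])),"tip",f(605,432,.025),np.linalg.norm(f(605,432,.025)-C))
E
```

```text
disc [0.48318971 0.03074837] [np.float64(0.0282), np.float64(0.028), np.float64(0.0282), np.float64(0.0281)]
peg [0.48958416 0.00235942] 0.029100191753547486 -77.30628440287866
slot ang 15.138354894203728
guide [ 0.47428052 -0.0239576 ] [ 0.4707395 -0.0469934] keeper [0.49230212 0.08734317] tab rear [ 0.44823517 -0.18510096] front [ 0.44913946 -0.17796453]
0.05542667917440433 -99.24974651446665
0.07873239502150835 -99.09855526823124
0.057323709974945534 80.85322663827246
0.21866127460879214 -99.19859747891276
0.2114722044050198 -99.26582997376048
u 80.81216669537774 tip [ 0.47192267 -0.03738896] 0.06906259362965736
```

Everything agrees with the given sizes: wells 28 mm from the axis, peg at 29 mm, guide and keeper collinear at 80.8°. The disc sits at about 2.0 rad, so I'll turn it about +66° to 3.14. Next I'll work out the rows.

```bash
cat > arc.py <<'E'
from h import *
from plant import robot
import sys
C=np.array([.4832,.0307]);
def tool(off,th,z):  # desired pos & yaw of -toolz (deg)
    a=np.radians(th);P=C+.028*np.array([np.cos(a),np.sin(a)]);t=np.array([-np.sin(a),np.cos(a)])
    return np.r_[P-off*t,z],th+90
def show(items):
    o=robot.get_obs();R=Rn.from_quat(o["tool_rot"],scalar_first=True).as_matrix()
    y0=np.degrees(np.arctan2(*(-R[:2,2])[::-1]));print("yaw",y0,"pos",o["position"])
    for p,y in items:
        d=R.T@(p-o["position"])*100
        print(d.round(2), "rx",round(-np.radians(y-y0),3) if y is not None else 0)
E
python3 - <<'E'
from arc import *
p,y=tool(.030,-76,.069); h=p.copy();h[2]=.13
show([(h,y),(p,y)])
E
```

```text
yaw 19.835020184780404 pos [ 0.40023968 -0.08130828  0.16061874]
[ 3.06 -5.24 -8.34] rx 0.102
[ 9.16 -5.25 -8.33] rx 0.102
```

```bash
python3 -m handwheel '1.5 -2.6 -4.2 0.05 0 0; 3 -5.2 -8.3 0.1 0 0; 3 -5.2 -8.3 0.1 0 0; 5 -5.2 -8.3 0.1 0 0; 7 -5.2 -8.3 0.1 0 0; 9.2 -5.2 -8.3 0.1 0 0; 9.2 -5.2 -8.3 0.1 0 0; 9.2 -5.2 -8.3 0.1 0 0'
python3 - <<'E'
from arc import *
import pickle
ci=robot.camera_info("wrist");cv2.imwrite("pics/w2.png",robot.snapshot("wrist")[:,:,::-1]);pickle.dump(ci,open("w2.pkl","wb"))
crop(cv2.imread("pics/w2.png"),120,0,520,300,2,"pics/w2a.png")
show([tool(.0155,t,.069) for t in (-76,-70,-64,-58,-52,-46,-40,-34,-28,-22,-16,-10)])
E
```

```text
clock: 2.7
position: [0.461, -0.0037, 0.0693]
tool_rot: [0.088, 0.702, 0.087, -0.701]
wrist_force: [0.1, -1.1, -0.8]
gripper_width: 0.0008
yaw 14.209848658925205 pos [ 0.46126081 -0.0035472   0.06945089]
[ 0.05  0.01 -1.41] rx 0.004
[ 0.05  0.16 -1.71] rx -0.101
[ 0.05  0.28 -2.02] rx -0.206
[ 0.05  0.36 -2.35] rx -0.31
[ 0.05  0.41 -2.68] rx -0.415
[ 0.05  0.42 -3.01] rx -0.52
[ 0.05  0.4  -3.35] rx -0.625
[ 0.05  0.34 -3.68] rx -0.729
[ 0.05  0.25 -4.  ] rx -0.834
[ 0.05  0.12 -4.31] rx -0.939
[ 0.05 -0.03 -4.61] rx -1.044
[ 0.05 -0.22 -4.89] rx -1.148
```

View pics/w2a.png

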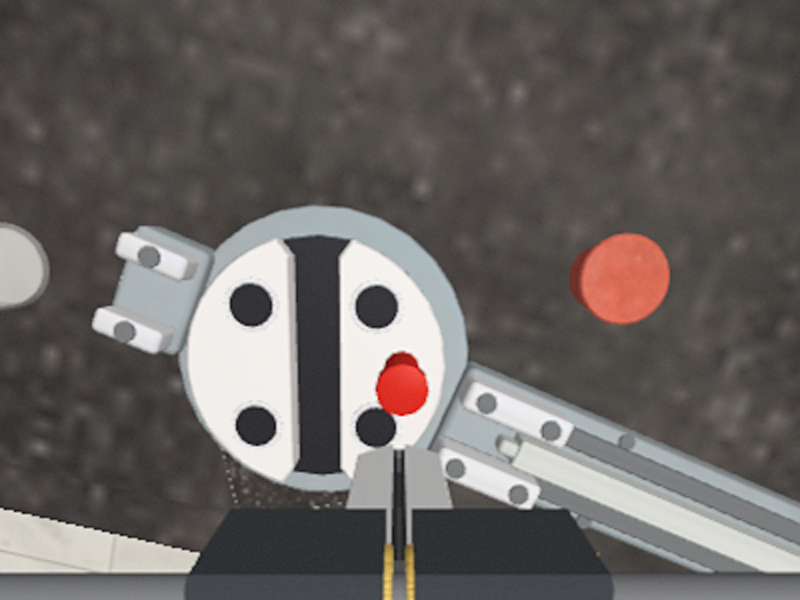

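The closed fingertips stand squarely behind the peg: fingers at crop (398,460), peg top at (402,388), and they line up in x. Pushing along the arc now.

```bash
python3 -m handwheel '0 0 -0.8 0 0 0; 0 0 -1.4 0 0 0; 0 0.15 -1.7 -0.1 0 0; 0 0.28 -2.02 -0.2 0 0; 0 0.36 -2.35 -0.31 0 0; 0 0.41 -2.68 -0.41 0 0; 0 0.42 -3.01 -0.52 0 0; 0 0.4 -3.35 -0.62 0 0; 0 0.34 -3.68 -0.73 0 0; 0 0.25 -4.0 -0.83 0 0; 0 0.12 -4.3 -0.94 0 0; 0 0 -4.55 -1.02 0 0'
python3 - <<'E'
from arc import *
import pickle
o=robot.get_obs();print(o["wrist_force"],o["position"])
ci=robot.camera_info("wrist");cv2.imwrite("pics/w3.png",robot.snapshot("wrist")[:,:,::-1]);pickle.dump(ci,open("w3.pkl","wb"))
crop(cv2.imread("pics/w3.png"),120,0,520,300,2,"pics/w3a.png")
E
```

```text
clock: 4.25
position: [0.5054, 0.0078, 0.0686]
tool_rot: [-0.421, -0.568, -0.42, 0.569]
wrist_force: [-0.4, -2.4, 0.8]
gripper_width: 0.0002
[-0.43779454 -2.40012926  0.79511443] [0.50536761 0.00780212 0.06859836]
```

View pics/w3a.png

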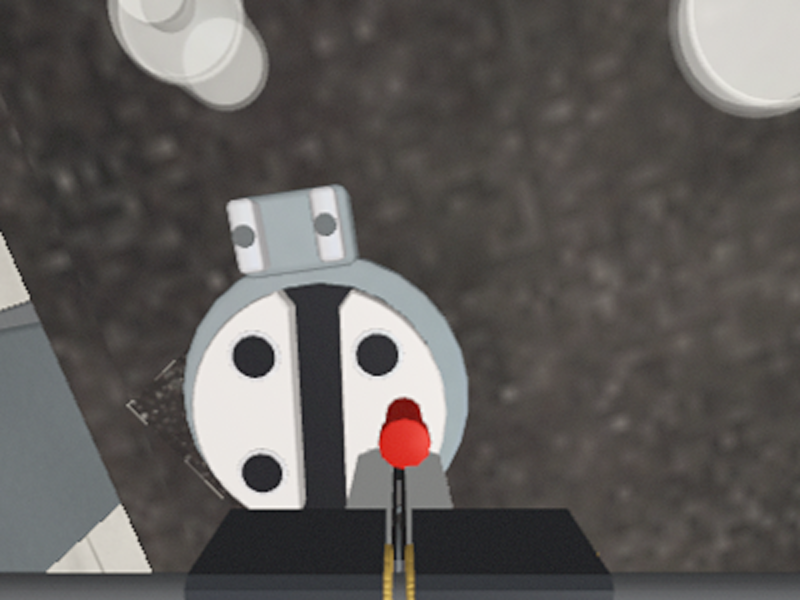

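The slot now runs nearly vertically at crop x≈320, with the peg at (404,443) touching the fingers and the keeper slightly left. I'll measure the remaining angle.

```bash
python3 - <<'E'
from arc import *
import pickle
ci=pickle.load(open("w3.pkl","rb"));f=lambda x,y,z:ray(ci,120+x/2,y/2,z)[:2]
for a,b,z in(((319.5,300),(324,495),.018),((297,310),(305,500),.03),((341,310),(344,440),.03)):
    s=f(*a,z)-f(*b,z);print("slot",np.degrees(np.arctan2(s[1],s[0])))
ps=f(404,443,.064);w=f(253,357,.03)-f(262,473,.03);d=ps-C;print("wells",np.degrees(np.arctan2(w[1],w[0])),"peg",np.degrees(np.arctan2(d[1],d[0])),np.linalg.norm(d))
show([tool(.0155,t,.069) for t in (-14,-11,-9)])
E
```

```text
slot 72.53107794700665
slot 73.12479629174159
slot 73.00176026050379
wells 74.11518957943007 peg -15.128944245176706 0.02815991510789688
yaw 73.0003890228015 pos [0.50556255 0.00812811 0.0686057 ]
[-0.04  0.08 -0.1 ] rx -0.052
[-0.04  0.15 -0.26] rx -0.105
[-0.04  0.19 -0.36] rx -0.14
```

```bash
python3 -m handwheel '0 0.08 -0.12 -0.05 0 0; 0 0.15 -0.26 -0.1 0 0; 0 0.19 -0.36 -0.14 0 0; 0 0.19 -0.36 -0.14 0 0'
python3 - <<'E'
from arc import *
ci=robot.camera_info("wrist");cv2.imwrite("pics/w4.png",robot.snapshot("wrist")[:,:,::-1])
crop(cv2.imread("pics/w4.png"),120,0,520,300,2,"pics/w4a.png")
import pickle;pickle.dump(ci,open("w4.pkl","wb"))
E
```

```text
clock: 4.8
position: [0.5083, 0.011, 0.0686]
tool_rot: [-0.458, -0.539, -0.457, 0.539]
wrist_force: [-0.4, -2.0, -0.2]
gripper_width: 0.0003
```

View pics/w4a.png

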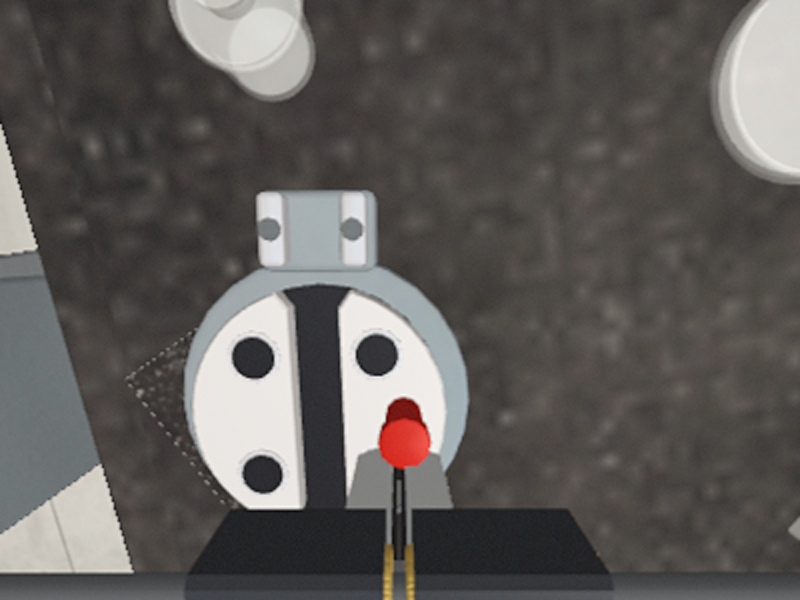

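The slot is now parallel with the keeper in this view. I'll check the angle in numbers and work out the tab approach.

```bash
python3 - <<'E'
from arc import *
import pickle
ci=pickle.load(open("w4.pkl","rb"));f=lambda x,y,z:ray(ci,120+x/2,y/2,z)[:2]
for a,b,z in(((319.5,300),(324,495),.018),((297,310),(305,500),.03),((341,310),(344,440),.03),((253,357),(262,473),.03)):
    s=f(*a,z)-f(*b,z);print("slot",np.degrees(np.arctan2(s[1],s[0])))
u=np.array([np.cos(np.radians(80.8)),np.sin(np.radians(80.8))])
L=lambda x,z:(np.r_[C+x*u,z],80.8)
o=robot.get_obs();p=o["position"]-.012*np.r_[u,0]
up=p.copy();up[2]=.13
show([(p,80.8),(up,80.8),L(-.245,.13),L(-.245,.058)])
E
```

```text
slot 80.29376298251753
slot 80.88943313730167
slot 80.76265717836586
slot 81.88386019537855
yaw 80.67557308802982 pos [0.5082409  0.01104303 0.06859088]
[0.  0.  1.2] rx -0.002
[-6.14  0.01  1.2 ] rx -0.002
[-6.13 -2.73 22.97] rx -0.002
[ 1.07 -2.74 22.97] rx -0.002
```

The slot measures 80.3–81.9° against the bar's 80.8°, so it is aligned. Next I'll back off, lift and go behind the tab.

```bash
python3 -m handwheel '0 0 1.2 0 0 0; -3 0 1.2 0 0 0; -6.1 0 1.2 0 0 0; -6.1 -0.6 6 0 0 0; -6.1 -1.3 11.5 0 0 0; -6.1 -2 17 0 0 0; -6.1 -2.7 23 0 0 0; -6.1 -2.7 23 0 0 0; -6.1 -2.7 23 0 0 0'
python3 - <<'E'
from arc import *
import pickle
ci=robot.camera_info("wrist");cv2.imwrite("pics/w5.png",robot.snapshot("wrist")[:,:,::-1]);pickle.dump(ci,open("w5.pkl","wb"))
u=np.array([np.cos(np.radians(80.8)),np.sin(np.radians(80.8))])
L=lambda x,z:(np.r_[C+x*u,z],80.8)
show([L(-.245,.13),L(-.245,.058)])
E
```

```text
clock: 5.98
position: [0.4435, -0.2111, 0.1293]
tool_rot: [0.457, 0.54, 0.458, -0.539]
wrist_force: [-0.3, 0.1, -0.5]
gripper_width: 0.0007
yaw 80.70015678093704 pos [ 0.44370424 -0.21049335  0.12933244]
[-0.07  0.04  0.06] rx -0.002
[7.13 0.05 0.07] rx -0.002
```

View pics/w5.png

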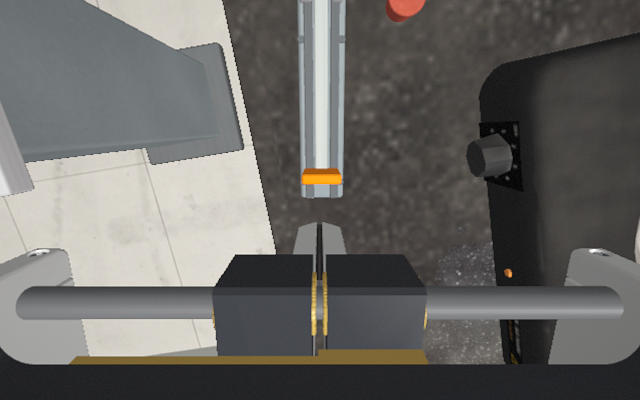

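The tab is centred at px (322,177), directly ahead of the fingertips at x≈320, and nothing is close beside them. Lowering now.

```bash
python3 -m handwheel '3 0 0 0 0 0; 5.5 0 0 0 0 0; 7.1 0 0 0 0 0; 7.1 0 0 0 0 0; 7.1 0 0 0 0 0'
python3 - <<'E'
from arc import *
cv2.imwrite("pics/w6.png",robot.snapshot("wrist")[:,:,::-1])
u=np.array([np.cos(np.radians(80.8)),np.sin(np.radians(80.8))])
L=lambda x,z:(np.r_[C+x*u,z],80.8)
show([L(-.227,.058),L(-.22,.058),L(-.105,.058),L(-.101,.058)])
E
```

```text
clock: 6.65
position: [0.4446, -0.2106, 0.059]
tool_rot: [0.459, 0.539, 0.458, -0.538]
wrist_force: [0.1, 0.6, 0.5]
gripper_width: 0.0003
yaw 80.79179823053245 pos [ 0.44473247 -0.21095009  0.05925816]
[ 0.12 -0.07 -1.77] rx -0.0
[ 0.12 -0.07 -2.47] rx -0.0
[  0.12  -0.07 -13.97] rx -0.0
[  0.12  -0.07 -14.37] rx -0.0
```

View pics/w6.png

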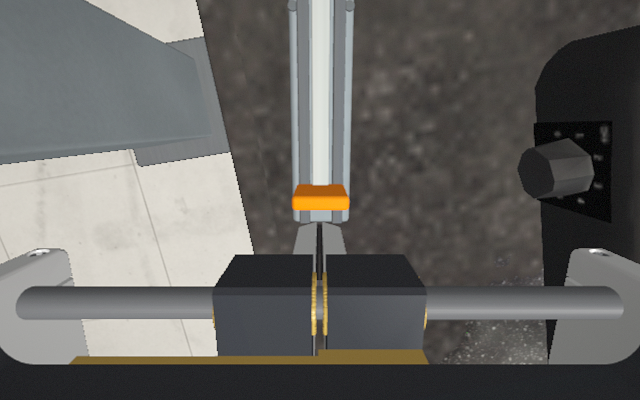

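The fingertips are just behind the tab and centred on it. Pushing about 1 cm per row, stopping short of home to check force and alignment.

```bash
python3 -m handwheel '0 -0.05 -1 0 0 0; 0 -0.05 -1.8 0 0 0; 0 -0.05 -2.6 0 0 0; 0 -0.05 -3.4 0 0 0; 0 -0.05 -4.2 0 0 0; 0 -0.05 -5 0 0 0; 0 -0.05 -5.8 0 0 0; 0 -0.05 -6.6 0 0 0; 0 -0.05 -7.4 0 0 0; 0 -0.05 -8.2 0 0 0'
python3 - <<'E'
from arc import *
cv2.imwrite("pics/w7.png",robot.snapshot("wrist")[:,:,::-1])
u=np.array([np.cos(np.radians(80.8)),np.sin(np.radians(80.8))])
L=lambda x,z:(np.r_[C+x*u,z],80.8)
show([L(-.105,.058),L(-.101,.058)])
E
```

```text
clock: 7.95
position: [0.4567, -0.1298, 0.0584]
tool_rot: [-0.458, -0.539, -0.458, 0.539]
wrist_force: [-0.3, -1.7, 1.4]
gripper_width: 0.0004
yaw 80.71301437061969 pos [ 0.45651587 -0.12875545  0.0583563 ]
[ 0.04  0.08 -5.67] rx -0.002
[ 0.04  0.08 -6.07] rx -0.002
```

View pics/w7.png

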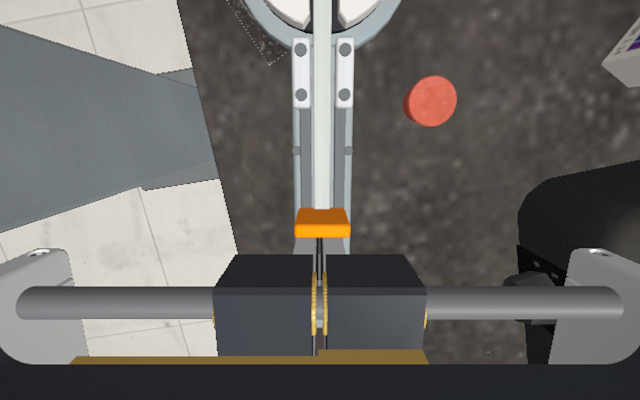

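The bar has entered the slot straight, the tab is square on the fingers, and the force is under 2 N. Continuing home.

```bash
python3 -m handwheel '0 0.02 -0.8 0 0 0; 0 0.03 -1.6 0 0 0; 0 0.05 -2.4 0 0 0; 0 0.05 -3.2 0 0 0; 0 0.05 -4 0 0 0; 0 0.05 -4.6 0 0 0; 0 0.05 -5.1 0 0 0; 0 0.05 -5.5 0 0 0; 0 0.05 -5.8 0 0 0; 0 0.05 -5.8 0 0 0'
python3 - <<'E'
from arc import *
cv2.imwrite("pics/w8.png",robot.snapshot("wrist")[:,:,::-1])
u=np.array([np.cos(np.radians(80.8)),np.sin(np.radians(80.8))])
L=lambda x,z:(np.r_[C+x*u,z],80.8)
show([L(-.105,.058),L(-.101,.058)])
E
```

```text
clock: 9.25
position: [0.4664, -0.0726, 0.0584]
tool_rot: [0.458, 0.539, 0.458, -0.539]
wrist_force: [0.3, 0.5, 0.3]
gripper_width: 0.0005
yaw 80.69836321064545 pos [ 0.46636918 -0.07274972  0.05837499]
[0.04 0.01 0.02] rx -0.002
[ 0.04  0.01 -0.38] rx -0.002
```

View pics/w8.png

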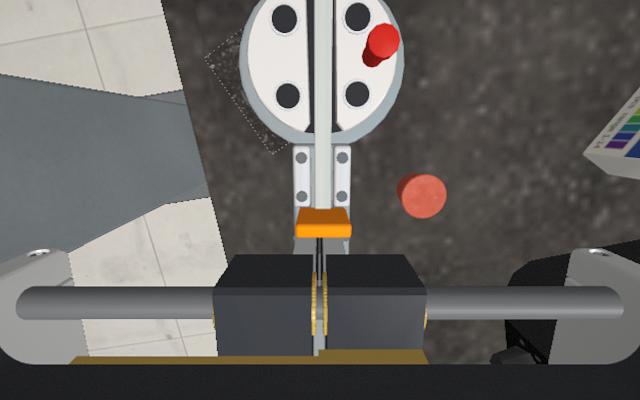

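The tab is a few millimetres from the cheeks. I'll push in small steps until the force rises.

```bash
python3 -m handwheel '0 0 -0.15 0 0 0; 0 0 -0.3 0 0 0; 0 0 -0.4 0 0 0; 0 0 -0.4 0 0 0'; python3 -m handwheel '0 0 -0.1 0 0 0; 0 0 -0.2 0 0 0; 0 0 -0.2 0 0 0'
```

```text
clock: 9.8
position: [0.4668, -0.0706, 0.0584]
tool_rot: [-0.459, -0.538, -0.458, 0.539]
wrist_force: [-1.4, -6.7, -1.4]
gripper_width: 0.0006
clock: 10.18
position: [0.4669, -0.0705, 0.0584]
tool_rot: [-0.46, -0.536, -0.457, 0.54]
wrist_force: [-3.3, -11.2, -0.4]
gripper_width: 0.0004
```

The motion has stopped and the force has risen to 11 N, with the tool 102 mm behind the axis, as expected at home. Backing off, lifting and moving aside to look.

```bash
python3 -m handwheel '0 0 1 0 0 0; 0 0 2.5 0 0 0; -4 0 3 0 0 0; -9 0 3 0 0 0; -9 0 6 0 0 0; -9 0 9 0 0 0; -9 0 9 0 0 0; -9 0 9 0 0 0'
python3 - <<'E'
from arc import *
import pickle
ci=robot.camera_info("wrist");cv2.imwrite("pics/w9.png",robot.snapshot("wrist")[:,:,::-1]);pickle.dump(ci,open("w9.pkl","wb"))
cv2.imwrite("pics/side9.png",robot.snapshot("side")[:,:,::-1])
crop(cv2.imread("pics/w9.png"),200,0,440,200,3.3,"pics/w9a.png")
crop(cv2.imread("pics/side9.png"),290,160,400,265,5.5,"pics/s9a.png")
E
```

```text
clock: 11.18
position: [0.4527, -0.1556, 0.1482]
tool_rot: [0.457, 0.539, 0.458, -0.539]
wrist_force: [0.6, -0.3, 0.4]
gripper_width: 0.0004
```

View pics/w9a.png

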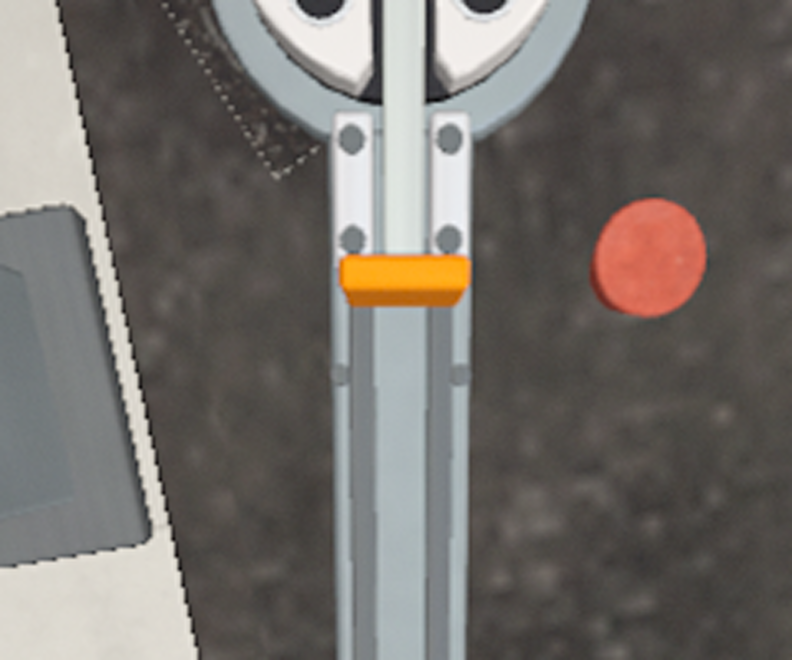

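View pics/s9a.png

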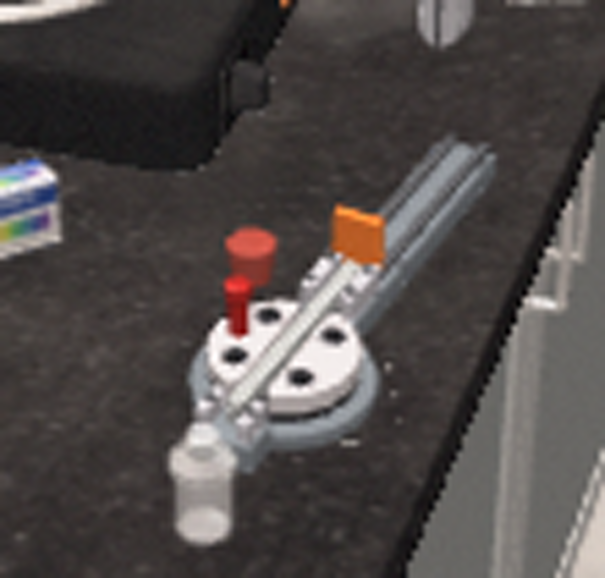

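The bar runs through the slot into the keeper and the tab sits against the cheeks. I'll check the position in numbers.

```bash
python3 - <<'E'
from arc import *
import pickle
ci=pickle.load(open("w9.pkl","rb"))
u=np.array([np.cos(np.radians(80.8)),np.sin(np.radians(80.8))])
for n,x,y,z in(("front",405,257,.062),("rear",405,291,.062),("screws",400,240,.037),("screws2",400,139,.037)):
    d=ray(ci,200+x/3.3,y/3.3,z)[:2]-C;print(n,d@u,d@[-u[1],u[0]])
E
```

```text
front -0.0862430383941186 -0.001232248124479084
rear -0.09350487420420704 -0.0012360487269637958
screws -0.07858410806096322 -0.00027279294495349653
screws2 -0.05561958667061064 -0.00028732924586434853
```

The tab front is at −86 mm against −85 mm nominal, with 1 mm of sideways offset, so the bar is home. The hand is clear. Handing in.

```bash
python3 -c "
from plant import robot
print(robot.sign_off())"
```

```text
the job is handed in; nothing more can be done
None
```

The carousel is locked. With closed fingertips I pushed the red peg about 66° counterclockwise, then pushed the bar by its orange tab through the slot until it stopped against the guide. I handed the job in shortly after 11.2 s, against the 51 s limit; no verdict is reported.

- **Slot:** before the push it measured 80.3–81.9° by four separate lines, against the bar's 80.8°. That is about 1° at worst.
- **Bar:** the motion stopped at the guide with the force rising to about 11 N. The last picture put the tab's front 86 mm behind the axis (85 mm nominal) and about 1 mm off to the side.
- **Bed and keeper:** the final pictures show the bar through the slot, in the keeper and apparently flat on its bed. I did not measure its height.
- **Other items:** I saw no contact with anything else on the bench, but I did not measure the other objects' positions again.
- **Hand:** it was backed off and lifted, with the wrist force back near zero.

No check failed. The only difference between checks was the 1–2° spread in the slot angle, which is well within tolerance.

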